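Ratchet home the castor nut of the tea trolley

TASK

The upturned tea trolley frame has a loose castor nut: put the ratchet ring wrench over it and, keeping the ring down on the nut, swing the handle back and forth between the two pegs, tightening clockwise and letting the ratchet slip on each return, until the nut's pointer is fully home against its stop. Then lift the wrench off and lay it flat on the cork mat, ring and handle end both on the mat. Do not touch the nut with the gripper, and do not shift or tip the crockery.

Things in the scene. Friction and masses are not known exactly. Their poses are not given: they have to be found in the camera images.
- frame: Upturned corner of a wooden tea trolley, fixed. Board 200 (x) x 260 (y) x 30 mm, origin at the centre of its underside, z up. A 130 mm square steel plate on it (top at z 34) carries the nut, its axis upright through the origin. At (65, 104) and (65, -104) mm stand 38 mm leg ends with upturned castors, tops at z 120.
- peg_left (a point): Top of an upright wooden peg, 20 mm diameter, 86 mm above the frame's underside; it stands 75 mm from the nut axis, at (-43, 61) mm in the frame. The wrench handle works in the gap between the two pegs, either side of the frame's -x direction; the handle fits 40 degrees either way.
- peg_right (a point): Top of the other peg, the same, at (-43, -61) mm in the frame.
- stop (a point): Top of the 13 mm square steel stop block on the plate, at (52, -11.5) mm in the frame, 44 mm above its underside. The nut's pointer comes against it at home.
- nut_axis (a point): Point on the nut's axis at the top of its 52 mm round flange, 39 mm above the frame's underside: a fully seated ring has its underside here. Above it the hexagon, 36 mm across flats, is 18 mm high, then a 5 mm conical chamfer, then a 20 mm diameter stud end, 33 mm above this point. Axes as the frame's.
- nut (a joint): Turn of the steel hexagon castor nut, rad: grows clockwise seen from above; starts between 0 and 0.6; 2.6 is home, a hard stop. Takes about 0.7 N m to turn, stays where left, does not rise or sink. A flat pointer on its flange, 8 mm wide, reaches 54 mm from the axis, (2.6 minus this value) rad anticlockwise from the frame's +x; one flat of the hexagon faces along it.
- wrench: Loose steel ratchet ring wrench, 240 mm long, about 0.5 kg, lying right side up. Origin in the plane of its underside, below the handle's grip point, 7 mm from the balance point; +x along the handle to the ring, z up. Straight handle bar 18 mm wide (y), 8 to 30 mm above the underside, x -80 to 45 mm; a 24 mm wide end block behind it.
- ring (a point): Centre of the wrench's ring, in the plane of its underside, 105 mm along +x from its origin; head 76 mm across, 20 mm thick. Clockwise seen from above the wrench drives the nut; anticlockwise the ratchet slips freely (under 0.1 N m, clicks of 10 degrees).
- handle_end (a point): Rear end of the wrench, 95 mm behind its origin, in the plane of the underside.
- ratchet (a joint): Turn of the ring's inner hexagon socket relative to the wrench, rad, clockwise seen from above; near 0 at the start, grows as it slips on return strokes. The socket is 39 mm across flats, open right through, so it drops over the nut if turned to within 7 degrees and 1.5 mm; 20 degrees of play on the nut. At 0 one socket flat faces along the handle.
- mat: Flat cork mat fixed on the table, 290 (x) x 160 (y) x 6 mm, origin at the centre of its underside.
- coffee_pot: White china coffee pot, loose, 196 mm tall, body 94 mm in diameter, spout to +y and handle to -y each reaching about 85 mm from its axis; origin under its centre. Leave alone.
- cup: White cup upside down on its saucer (one loose thing), saucer 136 mm in diameter, 74 mm tall; origin under its centre. Leave alone.
- jug: White milk jug, loose, 85 mm tall, body 68 mm in diameter, handle reaching 56 mm to +y; origin under its centre. Leave alone.
- sugar_bowl: White lidded sugar bowl, loose, 82 mm in diameter, 86 mm tall; origin under its centre. Leave alone.

How it is judged:
By the outcome, as a careful person would: the job done as asked, in the order asked, and still so for the second after the job is handed in, with the robot touching nothing.
It also fails if it takes over 72 s, if anything falls off the work surface, if the arm or the gripper's body presses on something with over 40 N, if the wrist force passes 120 N, or if a joint passes its speed limit or range.

ROBOT

A 6-joint arm with a two-finger parallel gripper is mounted at the origin on the work surface. World frame = base frame: x ahead of the robot, y to its left, z up, the work surface at z = 0. Lengths are in mm, angles in rad, forces in N, time in s.
With the tool pointing down it reaches from about 400 to 925 mm from the base axis. Payload 12.5 kg.
Tool frame: the origin (TCP) lies at the very end of the fingers, on their centre line; the grasp point (between the pads) lies 19 mm behind it; z points along the fingers, y is the line along which they close (so a half turn about z gives the same grasp; the last joint's range is limited). The gripper opens to 95 mm and grips with 3 to 60 N. Pads are 20 mm wide; open, the fingers measure 119 mm over their backs; the gripper's body (75 mm by 180 mm) begins 59 mm behind the grasp point.
Start: joints at [1.223, 0.491, 1.559, -0, 1.092, -0.106], TCP at [149.638, 606.84, 214.661] pointing down, gripper open.
Joint ranges: [-3.1, 3.1], [-0.84, 2.19], [0.05, 2.79], [-1.13, 4.28], [0.06, 2.93], [-2.69, 2.69]. Speed limits (rad/s): [2.22, 2.22, 2.79, 3.14, 3.14, 3.14].

INTERFACE

Orientations are given as [roll, pitch, yaw] about the fixed x, y, z axes, in that order (R = Rz(yaw) Ry(pitch) Rx(roll)).
In Python, from cell import env, read_camera, camera_info gives the robot as it stands (env), with the cameras as plain functions.
- The arm moves only by the shell command python3 steer.py, which reads ROWS from standard input. ROWS is a JSON list of rows, 1 to 5 of them, each written [[dx, dy, dz], turn, opening]: dx, dy, dz in cm, then a turn about the tool's z in units of 0.2 rad, then the opening from 0.0 (shut) to 1.0 (fully open); each row is the pose to reach, as a shift and turn from the pose commanded when the command began, along the tool's axes at that moment; what a row does not reach only later rows make up. A row lasts 1/12 s, in which the tool goes at most 41.7 mm and 0.125 rad, less where a joint would pass 70% of its speed; a pose out of reach is approached as far as the arm can. The fingers move at their own pace and stop on an object; the grip force is fixed at half the most. Time passes only in rows, so rows that do not move let the fingers close. It prints the time, the measured TCP pose, the force, the opening and the grip force at its end. Input that does not fit is refused with a message, and nothing moves.
- env.state(): the state, without advancing time (a new reading comes with each control period).
- read_camera(name): name is "side" or "top"; returns (picture, depth): 420x560x3 uint8, red, green, blue; 420x560 float32, mm along the optical axis (not along the pixel's ray), 0 where there is no reading.
- camera_info(name): a dict with "vertical_fov" (degrees; the focal length in pixels is half the picture's height over the tangent of half this angle, whatever the lens; pixels are square), "cx", "cy" (the principal point, pixels), "dist_coeffs" ([k1, k2, p1, p2, k3] as OpenCV has them; the pictures are not rectified), "origin" and "attitude" of the camera in the world. Camera axes: x right, y down, z forward; pixel columns grow to the right and rows downward; lengths in mm; the calibration is good to about 2 mm. A picture is of the moment at which its call begins. camera_info takes no time and is no camera call.
- env.job_done(): hands the job in; it is judged then, once.
The state is a dict: "t": time; "joints": joint angles; "qvel": joint speeds; "tau": joint torques, N m; "eef_pos": TCP position; "tcp_rot": TCP orientation; "ft_force": force on the tool from outside, world axes, zero at the start; "moment": the same for the moment, N m; "opening": opening from 0.0 (shut) to 1.0 (fully open); "grip_force": force on a finger pad.
Only numpy, scipy, OpenCV 4.12 (cv2) and the standard library are available. Lean on these libraries where they do the work, as an engineer would, in place of code of your own. Each camera call takes 0.05 s, during which the arm holds its last target. There are 200 camera calls.

## Working session

There is one attempt and no reset: what is moved stays moved. The work goes in short steps, Python scripts to look and compute and a shell command to move; the robot and the scene stay as the last step left them, time stands still between calls to the robot, and variables do not carry over. Pictures are saved under pics/ and viewed, at most 13 in all, crops included, and the job is handed in when it is done.

```bash
ls; mkdir -p pics; cat > h.py <<'E'
import numpy as np, cv2
from cell import env, read_camera, camera_info
from scipy.spatial.transform import Rotation as R
def cam(n):
    i=camera_info(n); f=210/np.tan(np.radians(i["vertical_fov"])/2)
    K=np.array([[f,0,i["cx"]],[0,f,i["cy"]],[0,0,1.]])
    a=np.array(i["attitude"],float)
    Rm=a if a.shape==(3,3) else R.from_euler("xyz",a).as_matrix()
    return K,np.array(i["dist_coeffs"],float),np.array(i["origin"],float),Rm
def ray(n,px):
    K,d,o,Rm=cam(n)
    u=cv2.undistortPoints(np.array(px,float).reshape(-1,1,2),K,d).reshape(-1,2)
    return o,np.c_[u,np.ones(len(u))]@Rm.T
def onplane(n,px,z):
    o,v=ray(n,px); return o+v*((z-o[2])/v[:,2])[:,None]
def cloud(n,dep):
    h,w=dep.shape; g=np.stack(np.meshgrid(np.arange(w),np.arange(h)),-1).reshape(-1,2)
    o,v=ray(n,g); return (o+v*dep.reshape(-1,1)).reshape(h,w,3)
def proj(n,P):
    K,d,o,Rm=cam(n); P=(np.array(P,float).reshape(-1,3)-o)@Rm
    return cv2.projectPoints(P,np.zeros(3),np.zeros(3),K,d)[0].reshape(-1,2)
E
python3 - <<'E'
from h import *
for n in("top","side"):
    print(camera_info(n)); p,d=read_camera(n)
    cv2.imwrite(f"pics/{n}0.png",p[:,:,::-1]); np.save(f"{n}0.npy",d)
print(env.state())
E
```

```text
cell.py
pics
steer.py
{'vertical_fov': 49.20919585832469, 'cx': 274.09372650995084, 'cy': 218.70461680879208, 'dist_coeffs': array([-0.07791022,  0.        ,  0.        ,  0.        ,  0.        ]), 'origin': array([ 442.75082214,   -2.29271984, 1238.25933255]), 'attitude': array([-3.0414212 ,  0.01450127, -1.58653076])}
{'vertical_fov': 44.78170934101185, 'cx': 280.01994387728064, 'cy': 212.9123412716288, 'dist_coeffs': array([-0.13742572,  0.        ,  0.        ,  0.        ,  0.        ]), 'origin': array([  149.90729426, -1230.09750803,  1161.01814953]), 'attitude': array([-2.26921949,  0.00274832, -0.32515298])}
{'t': 0.1, 'joints': array([ 1.22337502e+00,  4.91526409e-01,  1.55938767e+00,  7.55228807e-06,
        1.09169525e+00, -1.05627604e-01]), 'qvel': array([-0.00194288, -0.00021791, -0.00108226,  0.00074262,  0.00172195,
       -0.00082463]), 'tau': array([ 2.03716001e-03, -6.13628554e+01, -2.58608848e+01,  6.94285613e-02,
        4.69188101e-02, -8.65908578e-05]), 'eef_pos': array([149.57301428, 606.61967208, 214.10361742]), 'tcp_rot': array([-3.14058235e+00, -1.13850444e-04,  2.89979541e+00]), 'ft_force': array([ 0.25839151, -0.27368001, -0.47001584]), 'moment': array([-0.025759  , -0.03358339,  0.02622037]), 'grip_force': 0.0, 'opening': 1.0017623916656857}
```

View pics/top0.png

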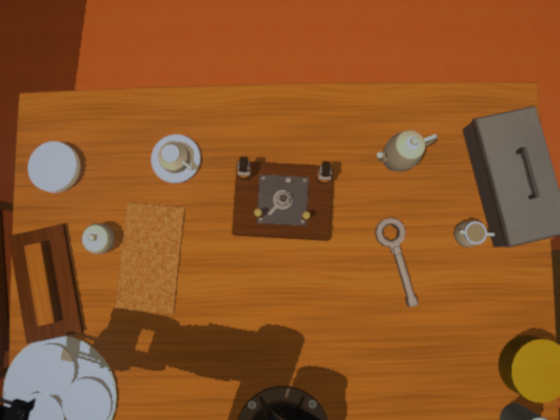

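View pics/side0.png

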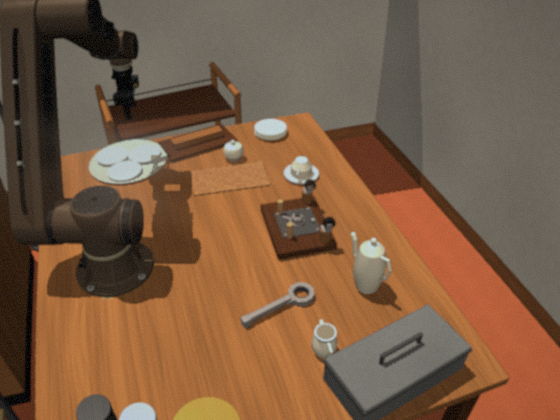

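The top view shows the frame at about (283,200), with the nut at (282,199) and its pointer towards the lower left (271,213). The peg tops are at (257,212) and (306,215). The wrench ring is at (391,233) with its handle end at (411,303), and the mat is at (150,258). The side view agrees. Next I'll measure these positions.

```bash
python3 - <<'E'
from h import *
p=cv2.imread("pics/top0.png"); d=np.load("top0.npy"); C=cloud("top",d); Z=C[:,:,2]
hsv=cv2.cvtColor(p,cv2.COLOR_BGR2HSV)
def blob(m,x0,x1,y0,y1):
    q=np.zeros(m.shape,bool); q[y0:y1,x0:x1]=m[y0:y1,x0:x1]; return q
# table
print("table z",np.median(Z[300:330,300:380]))
# wrench by height
w=blob(Z>4,365,435,210,315)
n,l,s,c=cv2.connectedComponentsWithStats(w.astype(np.uint8)); k=1+np.argmax(s[1:,4]); w=l==k
P=C[w]; print("wrench",s[k],P[:,2].max(),np.percentile(P[:,2],[10,50,90]))
# low-saturation wrench mask
g=blob(hsv[:,:,1]<120,365,435,210,315)
n,l,s,c=cv2.connectedComponentsWithStats(g.astype(np.uint8));k=1+np.argmax(s[1:,4]);print("grey",s[k])
# board top rect
b=blob((Z>22)&(Z<50),220,345,150,250)
cn=max(cv2.findContours(b.astype(np.uint8),0,2)[0],key=cv2.contourArea)
W=onplane("top",cn.reshape(-1,2),30)[:,:2].astype(np.float32); r=cv2.minAreaRect(W); print("board",r)
# pegs
for nm,(x,y) in dict(pl=(257,212),pr=(306,215)).items():
    m=blob((Z>75),x-8,x+9,y-8,y+9); print(nm,m.sum(),Z[y-3:y+4,x-3:x+4].max(),np.argwhere(m).mean(0)[::-1] if m.any() else 0)
m=blob((hsv[:,:,1]<140)|(Z>5),0,1,0,1)
for nm,(x0,x1,y0,y1) in dict(frame=(225,345,150,245),wr=(365,435,210,315)).items():
    cv2.imwrite(f"pics/{nm}.png",cv2.resize(p[y0:y1,x0:x1],None,fx=5,fy=5,interpolation=cv2.INTER_CUBIC))
ma=blob(cv2.inRange(hsv,(0,0,0),(255,255,255))>0,110,190,195,320)&(Z>3)&(Z<12)
cn=cv2.findContours(ma.astype(np.uint8),0,2)[0]; cn=max(cn,key=cv2.contourArea)
print("mat",cv2.minAreaRect(onplane("top",cn.reshape(-1,2),6)[:,:2].astype(np.float32)))
print("noise",Z[300:330,300:380].std())
E
```

```text
table z 0.9465439518596668
wrench [ 374  218   44   90 1113] 1238.2593325508788 [16.14529522 23.26918806 31.96870344]
grey [ 376  218   42   89 1006]
board ((614.89892578125, -10.654342651367188), (259.5394592285156, 200.20437622070312), 85.79045104980469)
pl 48 90.4636219435979 [257.89583333 212.16666667]
pr 50 91.8580038491541 [306.02 214.7 ]
mat ((472.4345703125, 352.1688537597656), (196.201904296875, 319.7593078613281), 89.11937713623047)
noise 71.35719847426569
```

View pics/frame.png

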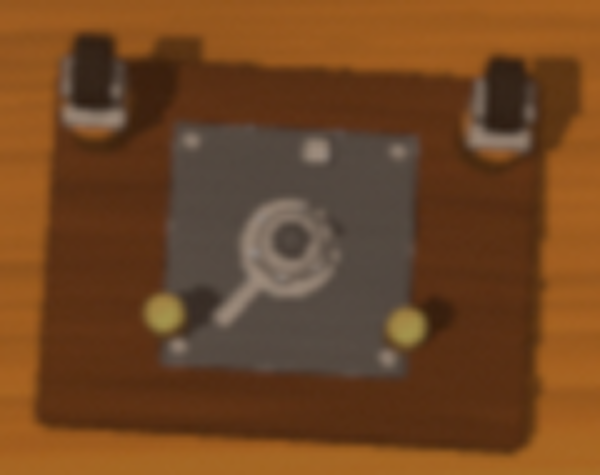

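View pics/wr.png

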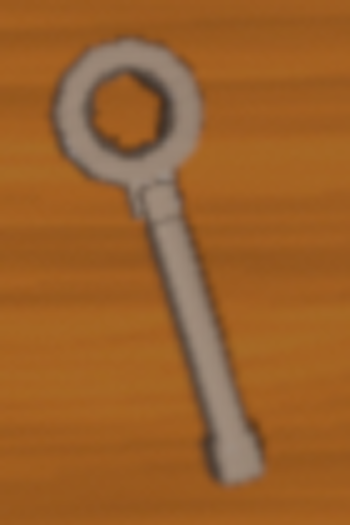

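The frame crop shows the pointer tip at crop (222,320), i.e. (269.4,214), the stop at about (288,180) and the yellow peg tops. The wrench crop shows the ring at about (390.5,232.5), the end block at about (412,302) and a clear hexagon socket.

```bash
cat > m.py <<'E'
from h import *
def comp(m,box):
    x0,x1,y0,y1=box; q=np.zeros(m.shape,np.uint8); q[y0:y1,x0:x1]=m[y0:y1,x0:x1]
    n,l,s,c=cv2.connectedComponentsWithStats(q); k=1+np.argmax(s[1:,4]); return l==k,c[k]
def fit_circle(P):
    A=np.c_[2*P,np.ones(len(P))]; s=np.linalg.lstsq(A,(P**2).sum(1),rcond=None)[0]
    return s[:2],np.sqrt(s[2]+s[:2]@s[:2])
E
python3 - <<'E'
from m import *
T=cv2.imread("pics/top0.png"); S=cv2.imread("pics/side0.png")
hT=cv2.cvtColor(T,cv2.COLOR_BGR2HSV); hS=cv2.cvtColor(S,cv2.COLOR_BGR2HSV)
print("peg hsv",hT[212,257],hT[215,306],"mat",hT[258,150],hT[260,210],"nut",hT[199,282],"plate",hT[185,270],"point",hT[213,271],"wr",hT[270,401])
yl=lambda h:cv2.inRange(h,(18,90,90),(35,255,255))>0
def pegs(n,h,boxes,z):
    o=[]
    for b in boxes:
        m,c=comp(yl(h),b); q=onplane(n,c,z)[0]; print(n,m.sum(),c,q.round(1)); o.append(q)
    l,r=np.array(o); print(" yaw",np.degrees(np.arctan2(*(l-r)[[1,0]]))-90,"dist",np.linalg.norm(l-r))
    u=(l-r)/np.linalg.norm(l-r); fx=np.array([u[1],-u[0],0]); print(" nut xy",(l+r)/2+43*fx)
pegs("top",hT,[(248,268,204,220),(297,315,206,224)],86)
# side expected
print(proj("side",[onplane("top",(257.9,212.2),86)[0],onplane("top",(306,214.7),86)[0]]))
# wrench
g,_=comp(hT[:,:,1]<120,(365,435,210,315))
px=np.argwhere(g)[:,::-1]
cn=max(cv2.findContours(g.astype(np.uint8),0,1)[0],key=cv2.contourArea).reshape(-1,2)
W=onplane("top",cn,20)[:,:2]
c0=onplane("top",(390.5,232.5),20)[0,:2]
for _ in range(5):
    r=np.linalg.norm(W-c0,axis=1); hd=np.array([-.95,-.3]); sel=(np.abs(r-38)<5)&(((W-c0)@hd)<22); c0,rad=fit_circle(W[sel])
print("ring",c0,rad,sel.sum())
H=onplane("top",px,30)[:,:2]; r=np.linalg.norm(H-c0,axis=1); Hs=H[(r>65)&(r<180)]
m=Hs.mean(0); v=np.linalg.svd(Hs-m)[2][0]; v=v if v@(c0-m)>0 else -v
print("handle dir",v,np.degrees(np.arctan2(v[1],v[0])),"perp off ring",np.cross(v,c0-m), "dir ring-m",np.degrees(np.arctan2(*(c0-m)[::-1])), "end dist",((H-c0)@v).min())
# pointer
print("ptr",onplane("top",[(269.4,214),(274,207)],38)," stop",onplane("top",(288.1,180),44))
# mat
hm=cv2.inRange(hT,(8,60,100),(25,190,255))>0
m,c=comp(hm&(np.indices(hm.shape)[0]>0),(112,188,198,318)); print("mat",m.sum(),c)
print(onplane("top",[(128,204),(184,207),(175,314),(116,309)],6))
for nm,q,z in (("cup",(175,158),30),("pot",(405,152),100),("jug",(472,234),80),("sugar",(97,238),60)): print(nm,onplane("top",q,z)[0].round())
E
```

```text
peg hsv [ 22 141 163] [ 23 139 163] mat [ 16 175 165] [ 15 206 156] nut [12 59 78] plate [13 58 83] point [ 14  57 134] wr [ 14  56 150]
top 53 [257.56603774 212.45283019] [575.4  54.2  86. ]
top 53 [305.83018868 215.1509434 ] [566.5 -67.7  86. ]
 yaw -4.211997782745868 dist 122.20769218280999
 nut xy [613.83670815  -9.92957566  86.        ]
[[279.07444487 199.26967503]
 [288.60898756 222.08958332]]
ring [ 523.96698093 -295.40848098] 38.30294389367839 56
handle dir [0.96686781 0.25527758] 14.790033837874594 perp off ring -0.10123877571962225 dir ring-m 14.742861381790688 end dist -200.74087094855975
ptr [[576.32305081  25.37991266  38.        ]
 [594.68710524  12.97239638  38.        ]]  stop [[665.12017191 -25.46253476  44.        ]]
mat 6313 [149.64755267 257.65499762]
[[614.33531409 413.97023501   6.        ]
 [603.1421446  258.53643797   6.        ]
 [315.50541685 282.4718439    6.        ]
 [329.65790073 443.53228011   6.        ]]
cup [734. 279.  30.]
pot [ 722. -323.  100.]
jug [ 512. -492.   80.]
sugar [519. 477.  60.]<stdin>:26: DeprecationWarning: Arrays of 2-dimensional vectors are deprecated. Use arrays of 3-dimensional vectors instead. (deprecated in NumPy 2.0)
```

```bash
cat > go.py <<'E'
# prints tool-axis shift+turn from pose to world targets (x y z yawdeg)
import sys; from h import *
def delta(p0,R0,t):
    d=R0.T@(np.array(t[:3])-p0); y0=np.arctan2(R0[1,0],R0[0,0]); w=(np.radians(t[3])-y0+np.pi)%(2*np.pi)-np.pi
    return d.round(1),round(-w,3)
def chain(ts):
    s=env.state(); p=s["eef_pos"]; Rm=R.from_euler("xyz",s["tcp_rot"]).as_matrix()
    for t in ts:
        d,w=delta(p,Rm,t); print("->",np.round(t,1),"tool",d,"turn",w)
        p=np.array(t[:3]); Rm=R.from_euler("xyz",[np.pi,0,np.radians(t[3])]).as_matrix()
if __name__=="__main__": chain([[float(a) for a in q.split(",")] for q in sys.argv[1:]])
E
python3 - <<'E'
from go import *
az=np.radians([57,38,19,0,-19,-37.3]); r=[610,600,590,580,560,531]; y=[141,116,91,65,40,14.8]
chain([[a*np.cos(b),a*np.sin(b),214,c] for a,b,c in zip(r,az,y)])
E
```

```text
-> [332.2 511.6 214.  141. ] tool [-2.001e+02 -4.850e+01  1.000e-01] turn 0.439
-> [472.8 369.4 214.  116. ] tool [-198.7  -22.    -0. ] turn 0.436
-> [557.9 192.1 214.   91. ] tool [-196.6   -1.3   -0. ] turn 0.436
-> [580.   0. 214.  65.] tool [-192.4   18.8    0. ] turn 0.454
-> [ 529.5 -182.3  214.    40. ] tool [-186.6   31.3    0. ] turn 0.436
-> [ 422.4 -321.8  214.    14.8] tool [-171.7   38.     0. ] turn 0.44
```

Careful with the scale: shifts go in cm and turns go in units of 0.2 rad. That gives: -200 mm is -20, -160 mm is -16, 0.44 rad is 2.2.

```bash
echo '[[[-4,-1,0],0.45,1],[[-8,-2,0],0.9,1],[[-12,-2.9,0],1.35,1],[[-16,-3.9,0],1.8,1],[[-20,-4.8,0],2.2,1]]' | python3 steer.py
echo '[[[-4,-0.4,0],0.45,1],[[-8,-0.9,0],0.9,1],[[-12,-1.3,0],1.35,1],[[-16,-1.8,0],1.8,1],[[-19.9,-2.2,0],2.18,1]]' | python3 steer.py
echo '[[[-4,0,0],0.45,1],[[-8,0,0],0.9,1],[[-12,0,0],1.35,1],[[-16,-0.1,0],1.8,1],[[-19.7,-0.1,0],2.18,1]]' | python3 steer.py
python3 go.py 580,0,214,65 529.5,-182.3,214,40 422.4,-322,214,14.8
```

```text
t: 0.52
eef_pos: [333.6, 511.1, 214.5]
tcp_rot: [-3.141, -0.0, 2.456]
ft_force: [-0.1, 0.6, -0.1]
opening: 1.003
grip_force: 0.0
t: 0.93
eef_pos: [474.0, 368.0, 214.4]
tcp_rot: [-3.141, 0.0, 2.019]
ft_force: [-0.2, 0.2, -0.8]
opening: 1.001
grip_force: 0.0
t: 1.35
eef_pos: [558.7, 190.1, 214.4]
tcp_rot: [-3.141, 0.0, 1.583]
ft_force: [-0.6, -0.3, 0.0]
opening: 0.999
grip_force: 0.0
-> [580.   0. 214.  65.] tool [-190.3   19.     0.4] turn 0.448
-> [ 529.5 -182.3  214.    40. ] tool [-186.6   31.3    0. ] turn 0.436
-> [ 422.4 -322.   214.    14.8] tool [-171.8   38.2    0. ] turn 0.44
```

Tracking is accurate, so I'll continue to above the wrench.

```bash
echo '[[[-4,0.4,0],0.45,1],[[-8,0.8,0],0.9,1],[[-12,1.2,0],1.35,1],[[-16,1.6,0],1.8,1],[[-19,1.9,0],2.24,1]]' | python3 steer.py
echo '[[[-4,0.6,0],0.45,1],[[-8,1.2,0],0.9,1],[[-12,1.9,0],1.35,1],[[-16,2.6,0],1.8,1],[[-18.7,3.1,0],2.18,1]]' | python3 steer.py
echo '[[[-3.6,0.8,0],0.45,1],[[-7.2,1.6,0],0.9,1],[[-10.8,2.4,0],1.35,1],[[-14.4,3.2,0],1.8,1],[[-17.2,3.8,0],2.2,1]]' | python3 steer.py
python3 go.py 422.4,-322.2,60,14.8
```

```text
t: 1.77
eef_pos: [580.4, -0.3, 214.4]
tcp_rot: [-3.141, 0.0, 1.134]
ft_force: [0.2, 0.7, 0.1]
opening: 0.999
grip_force: 0.0
t: 2.18
eef_pos: [529.4, -183.0, 214.4]
tcp_rot: [-3.141, 0.0, 0.698]
ft_force: [0.1, 0.2, -0.1]
opening: 1.002
grip_force: 0.0
t: 2.6
eef_pos: [422.3, -322.1, 214.4]
tcp_rot: [-3.141, 0.0, 0.258]
ft_force: [0.5, -0.8, 0.6]
opening: 1.0
grip_force: 0.0
-> [ 422.4 -322.2   60.    14.8] tool [2.000e-01 1.000e-01 1.544e+02] turn 0.0
```

```bash
echo '[[[0,0,4],0,1],[[0,0,8],0,1],[[0,0,12],0,1],[[0,0,15],0,1],[[0,0,17],0,1]]' | python3 steer.py
echo '[[[0,0,2],0,1],[[0,0,3.5],0,1],[[0,0,4],0,1],[[0,0,4],0,1],[[0,0,4],0,0.1]]' | python3 steer.py
echo '[[[0,0,0],0,0.1],[[0,0,0],0,0.1],[[0,0,0],0,0.1],[[0,0,0],0,0.1],[[0,0,0],0,0.1]]' | python3 steer.py
echo '[[[0,0,0],0,0.1],[[0,0,0],0,0.1],[[0,0,0],0,0.1],[[0,0,0],0,0.1],[[0,0,0],0,0.1]]' | python3 steer.py
```

```text
t: 3.02
eef_pos: [422.9, -319.7, 41.6]
tcp_rot: [-3.139, 0.002, 0.263]
ft_force: [0.5, -0.4, -1.2]
opening: 1.002
grip_force: 0.0
t: 3.43
eef_pos: [424.1, -320.6, 4.9]
tcp_rot: [-3.142, -0.0, 0.264]
ft_force: [-0.5, -0.9, 0.7]
opening: 0.971
grip_force: 0.0
t: 3.85
eef_pos: [424.1, -320.5, 5.0]
tcp_rot: [3.141, -0.0, 0.264]
ft_force: [0.5, -0.0, 0.2]
opening: 0.639
grip_force: 0.0
t: 4.27
eef_pos: [424.0, -320.4, 4.6]
tcp_rot: [-3.141, 0.0, 0.264]
ft_force: [0.5, 0.2, 0.4]
opening: 0.287
grip_force: 0.0
```

```bash
echo '[[[0,0,0],0,0.1],[[0,0,0],0,0.1],[[0,0,0],0,0.1],[[0,0,0],0,0.1],[[0,0,0],0,0.1]]' | python3 steer.py
echo '[[[0,0,-1],0,0.1],[[0,0,-4],0,0.1],[[0,0,-8],0,0.1],[[0,0,-11],0,0.1],[[0,0,-13],0,0.1]]' | python3 steer.py
python3 - <<'E'
from m import *
p,d=read_camera("top"); cv2.imwrite("pics/top1.png",p[:,:,::-1]); np.save("top1.npy",d)
print(env.state()["eef_pos"]); x=proj("top",[[526,-294,150]])[0]; print(x)
x0,y0=(x-[50,60]).astype(int); cv2.imwrite("pics/top1c.png",cv2.resize(p[y0:y0+130,x0:x0+130,::-1],None,fx=4.5,fy=4.5,interpolation=cv2.INTER_CUBIC)); print(x0,y0)
E
```

```text
t: 4.68
eef_pos: [424.1, -320.6, 4.6]
tcp_rot: [3.141, -0.0, 0.264]
ft_force: [1.4, -2.0, -1.0]
opening: 0.186
grip_force: 30.0
t: 5.1
eef_pos: [424.0, -320.3, 137.9]
tcp_rot: [3.14, -0.001, 0.264]
ft_force: [0.6, -0.7, -4.5]
opening: 0.186
grip_force: 30.0
[ 424.91743041 -321.11473718  140.451084  ]
[402.40094582 227.51080792]
352 167
```

View pics/top1c.png

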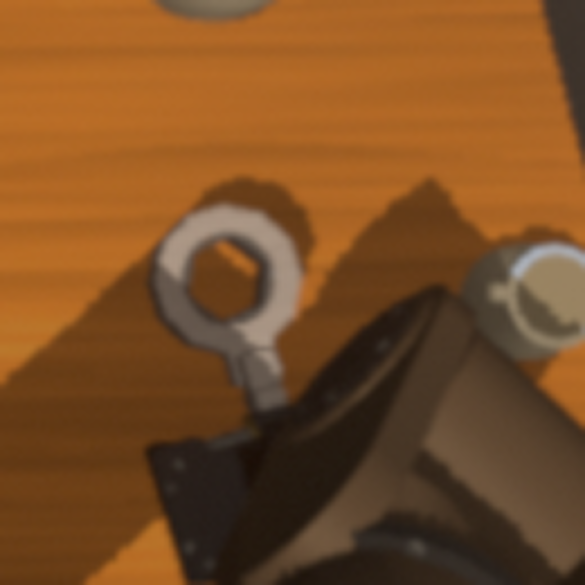

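The wrench is held level, with the ring at crop (227,280), i.e. about (402,229). Next I'll measure the ring in tool coordinates.

```bash
cat > ring.py <<'E'
from m import *
def ring(p,tcp,yaw,guess,zt,hS=130):
    # outer circle of ring's top face, by colour & depth
    _,d=None,None
def measure(img,dep,zt,guess):
    Z=cloud("top",dep)[:,:,2]; x=proj("top",[[*guess,zt]])[0].astype(int)
    hs=cv2.cvtColor(img,cv2.COLOR_RGB2HSV)
    m=(np.abs(Z-zt)<14)
    g,_=comp(m,(x[0]-30,x[0]+30,x[1]-30,x[1]+30))
    cn=max(cv2.findContours(g.astype(np.uint8),0,1)[0],key=cv2.contourArea).reshape(-1,2)
    W=onplane("top",cn,zt)[:,:2]; return g,W
def circ(W,c0,back):
    c0=np.array(c0,float)
    for _ in range(8):
        r=np.linalg.norm(W-c0,axis=1); s=(abs(r-38)<4)&((W-c0)@back<20); c0,rad=fit_circle(W[s])
    return c0,rad,s.sum()
E
python3 - <<'E'
from ring import *
s=env.state(); img=cv2.imread("pics/top1.png")[:,:,::-1].copy(); dep=np.load("top1.npy")
y=s["tcp_rot"][2]; t=s["eef_pos"]; u=np.array([np.cos(y),np.sin(y)]); 
zt=t[2]-4.6+20; gs=t[:2]+103*u
g,W=measure(img,dep,zt,gs); c,r,n=circ(W,gs,-u); dd=c-t[:2]
print("tcp",t,y,"ring",c,r,n,"tool x,y",dd@u,dd@[u[1],-u[0]], "Zring",np.median(cloud("top",dep)[:,:,2][g]),zt)
E
```

```text
tcp [ 424.91743041 -321.11473718  140.451084  ] 0.26403568865084415 ring [ 522.71195031 -290.35907789] 38.445203353847006 64 tool x,y 102.43197881904993 -4.167543250269622 Zring 154.55520433113622 155.85108399973166
```

```bash
python3 go.py 516.7,-42.3,140,16.7
```

```text
-> [516.7 -42.3 140.   16.7] tool [ 1.614e+02 -2.452e+02 -2.000e-01] turn -0.027
```

Scaled: -137 mm is -13.7, -122 mm is -12.2, -0.027 rad is -0.135.

```bash
echo '[[[1.8,-2.8,0],0,0.1],[[4,-6.1,0],0,0.1],[[6.2,-9.4,0],0,0.1],[[8,-12.2,0],-0.05,0.1],[[9,-13.7,0],-0.135,0.1]]' | python3 steer.py
echo '[[[1.6,-2.4,0],0,0.1],[[3.5,-5.3,0],0,0.1],[[5.4,-8.2,0],0,0.1],[[6.6,-10,0],0,0.1],[[7.1,-10.8,0],0,0.1]]' | python3 steer.py
echo '[[[0,0,1.5],0,0.1],[[0,0,2.4],0,0.1],[[0,0,3],0,0.1],[[0,0,3],0,0.1],[[0,0,3],0,0.1]]' | python3 steer.py
python3 - <<'E'
from ring import *
img,dep=read_camera("top"); cv2.imwrite("pics/top2.png",img[:,:,::-1]); np.save("top2.npy",dep)
s=env.state(); y=s["tcp_rot"][2]; t=s["eef_pos"]; u=np.array([np.cos(y),np.sin(y)]); 
zt=t[2]-4.6+20; gs=t[:2]+103*u
g,W=measure(img,dep,zt,gs); c,r,n=circ(W,gs,-u); dd=c-t[:2]
print("tcp",t,y,"ring",c,r,n,"tool x,y",dd@u,dd@[u[1],-u[0]], "Zring",np.median(cloud("top",dep)[:,:,2][g]),zt)
cv2.imwrite("pics/top2c.png",cv2.resize(img[140:260,220:350,::-1],None,fx=5,fy=5,interpolation=cv2.INTER_CUBIC))
E
```

```text
t: 5.57
eef_pos: [474.7, -161.3, 134.1]
tcp_rot: [-3.14, 0.001, 0.293]
ft_force: [-0.9, -0.7, -4.0]
opening: 0.183
grip_force: 30.0
t: 5.98
eef_pos: [511.9, -38.2, 134.1]
tcp_rot: [-3.14, 0.001, 0.293]
ft_force: [-0.5, 0.3, -5.0]
opening: 0.19
grip_force: 30.0
t: 6.4
eef_pos: [511.9, -41.5, 104.3]
tcp_rot: [-3.141, 0.001, 0.29]
ft_force: [-0.1, 0.2, -4.3]
opening: 0.189
grip_force: 30.0
tcp [512.1778881  -41.50381685 104.68887071] 0.28989198083005596 ring [611.00825326 -12.28304284] 37.36357650312633 54 tool x,y 103.05936496890749 0.24900270151396312 Zring 120.75722034986109 120.08887070778513
```

View pics/top2c.png

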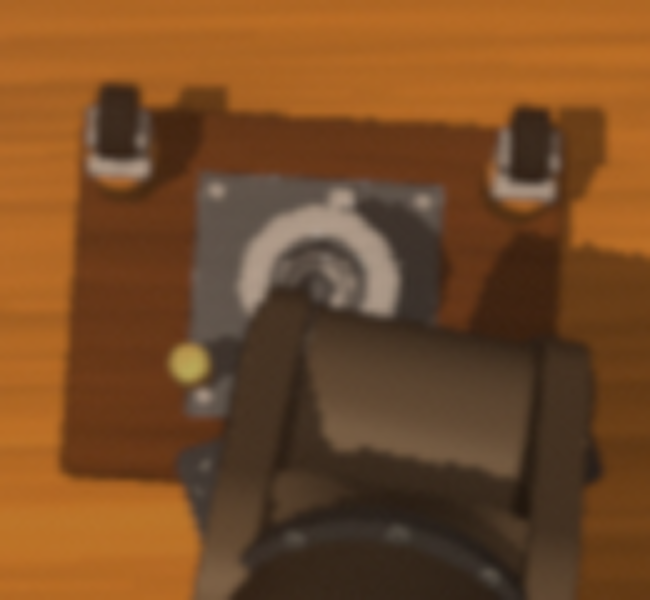

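The ring sits over the nut: its outline spans crop x 238–402, centred near (320,286), i.e. (284,197). The arm hides the lower half, so I'll refit with a fixed radius and use both views.

```bash
python3 - <<'E'
from ring import *
from scipy.optimize import least_squares
img=cv2.imread("pics/top2.png")[:,:,::-1].copy(); S,ds=read_camera("side"); cv2.imwrite("pics/side2.png",S[:,:,::-1])
s=env.state(); y=s["tcp_rot"][2]; t=s["eef_pos"]; u=np.array([np.cos(y),np.sin(y)]); zt=t[2]-4.6+20
print("tcp",t,y)
c0=np.array([612.,-11.])
def edges(n,img,c0,angs,lo=30,hi=46):
    g=cv2.GaussianBlur(cv2.cvtColor(img,cv2.COLOR_RGB2GRAY).astype(np.float32),(0,0),.7); out=[]
    for a in angs:
        rr=np.arange(lo,hi,.25); P=np.c_[c0[0]+rr*np.cos(a),c0[1]+rr*np.sin(a),np.full(len(rr),zt)]
        q=proj(n,P).astype(np.float32); v=cv2.remap(g,q[:,0].reshape(1,-1),q[:,1].reshape(1,-1),1)[0]
        k=np.argmin(np.gradient(v)); 
        if 3<k<len(rr)-3 and np.gradient(v)[k]<-2: out.append(P[k,:2])
    return np.array(out)
for n,im,A in(("top",img,np.radians(np.arange(-70,100,4))),("side",S,np.radians(np.arange(-180,180,6)))):
    E=edges(n,im,c0,A)
    f=least_squares(lambda c:np.linalg.norm(E-c,axis=1)-38,c0,loss="soft_l1"); res=np.linalg.norm(E-f.x,axis=1)-38
    dd=f.x-t[:2]; print(n,len(E),f.x,np.median(abs(res)),"tool xy",dd@u,dd@[u[1],-u[0]])
# pegs in side view
hs=cv2.cvtColor(S,cv2.COLOR_RGB2HSV); yl=cv2.inRange(hs,(18,90,90),(35,255,255))>0
for q in((279,199),(289,222)):
    try: m,c=comp(yl,(q[0]-7,q[0]+8,q[1]-7,q[1]+8)); print("peg side",m.sum(),c,onplane("side",c,86)[0])
    except Exception as e: print(e)
x0,y0=230,160; cv2.imwrite("pics/side2c.png",cv2.resize(S[y0:y0+110,x0:x0+130,::-1],None,fx=5,fy=5,interpolation=cv2.INTER_CUBIC))
E
```

```text
tcp [512.32382283 -41.47062246 104.92725211] 0.2899799168526591
top 38 [611.29565938 -10.98995762] 0.56987228366674 tool xy 103.55515191985799 -0.9087732292470124
side 18 [612.16181114 -18.70688776] 0.809709815233127 tool xy 102.17861667835126 6.733633481660763
peg side 3 [279.66666667 193.33333333] [588.42806406  83.74565203  86.        ]
attempt to get argmax of an empty sequence
```

View pics/side2c.png

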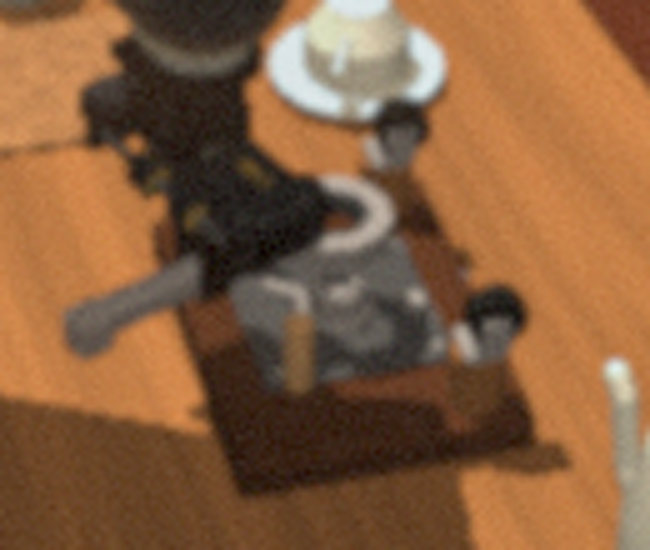

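The side view shows the ring level above the nut, but the gripper hides part of the ring, so that fit is unreliable. The top fit agrees with the grip geometry. I'll shift about 3 mm and descend.

```bash
echo '[[[0.3,-0.05,0.8],0,0.1],[[0.3,-0.05,1.6],0,0.1],[[0.3,-0.05,2.4],0,0.1],[[0.3,-0.05,2.4],0,0.1],[[0.3,-0.05,2.4],0,0.1]]' | python3 steer.py
cat > look.py <<'E'
from ring import *
from scipy.optimize import least_squares
import sys
img,dep=read_camera("top"); s=env.state(); y=s["tcp_rot"][2]; t=s["eef_pos"]; u=np.array([np.cos(y),np.sin(y)]); zt=t[2]-4.6+20
g=cv2.GaussianBlur(cv2.cvtColor(img,cv2.COLOR_RGB2GRAY).astype(np.float32),(0,0),.7); E=[]; c0=t[:2]+103*u
for a in np.radians(np.arange(-70,100,4)):
    rr=np.arange(30,46,.25); P=np.c_[c0[0]+rr*np.cos(a),c0[1]+rr*np.sin(a),np.full(len(rr),zt)]
    q=proj("top",P).astype(np.float32); v=np.gradient(cv2.remap(g,q[:,:1],q[:,1:],1)[:,0]); k=np.argmin(v)
    if 3<k<len(rr)-3 and v[k]<-2: E.append(P[k,:2])
E=np.array(E); f=least_squares(lambda c:np.linalg.norm(E-c,axis=1)-38,c0,loss="soft_l1"); dd=f.x-t[:2]
print("tcp",t.round(1),"yaw deg",np.degrees(y).round(1),"ring",f.x.round(1),len(E),"tool xy",(dd@u).round(1),(dd@[u[1],-u[0]]).round(1),"F",s["ft_force"].round(1),"M",s["moment"].round(2))
if len(sys.argv)>1: cv2.imwrite(sys.argv[1],cv2.resize(img[140:260,220:350,::-1],None,fx=5,fy=5,interpolation=cv2.INTER_CUBIC))
E
python3 look.py
```

```text
t: 6.92
eef_pos: [514.6, -39.5, 79.9]
tcp_rot: [-3.141, 0.001, 0.291]
ft_force: [0.1, -0.8, -4.3]
opening: 0.185
grip_force: 30.0
tcp [514.9 -39.6  80.3] yaw deg 16.7 ring [613.7  -9.1] 40 tool xy 103.4 -0.9 F [ 0.7 -0.5 -4.6] M [-0.08  0.15 -0.02]
```

Scaled: 13 mm is 1.3, 18 mm is 1.8.

```bash
echo '[[[0,0,0.8],0,0.1],[[0,0,1.3],0,0.1],[[0,0,1.6],0,0.1],[[0,0,1.8],0,0.1],[[0,0,1.8],0,0.1]]' | python3 steer.py
echo '[[[0,0,0.2],0,0.1],[[0,0,0.4],0,0.1],[[0,0,0.4],0,0.1],[[0,0,0.4],0,0.1]]' | python3 steer.py
```

```text
t: 7.38
eef_pos: [514.8, -39.5, 62.1]
tcp_rot: [-3.141, 0.001, 0.291]
ft_force: [0.5, -0.2, -5.1]
opening: 0.191
grip_force: 30.0
t: 7.72
eef_pos: [515.2, -39.6, 58.8]
tcp_rot: [3.141, -0.001, 0.291]
ft_force: [-0.3, 0.0, -2.7]
opening: 0.187
grip_force: 30.0
```

Scaled: 4 mm is 0.4, 2 mm is 0.2.

```bash
echo '[[[0,0,0.2],0,0.1],[[0,0,0.4],0,0.1],[[0,0,0.4],0,0.1],[[0,0,0.4],0,0.1]]' | python3 steer.py
echo '[[[0,0,0.2],0,0.1],[[0,0,0.4],0,0.1],[[0,0,0.4],0,0.1],[[0,0,0.4],0,0.1]]' | python3 steer.py
python3 look.py
```

```text
t: 8.05
eef_pos: [515.4, -39.7, 54.6]
tcp_rot: [3.141, -0.001, 0.291]
ft_force: [3.8, -0.3, -4.6]
opening: 0.189
grip_force: 30.0
t: 8.38
eef_pos: [515.4, -39.7, 50.6]
tcp_rot: [3.141, -0.001, 0.291]
ft_force: [4.9, -2.1, -4.4]
opening: 0.187
grip_force: 30.0
tcp [515.4 -39.7  50.7] yaw deg 16.7 ring [615.1  -9.5] 43 tool xy 104.3 -0.3 F [ 4.2 -0.9 -3.8] M [-0.26 -0.79 -0.25]
```

```bash
echo '[[[0,0,0.3],0,0.1],[[0,0,0.5],0,0.1],[[0,0,0.6],0,0.1],[[0,0,0.6],0,0.1]]' | python3 steer.py
echo '[[[0,0,0.1],0,0.1],[[0,0,0.2],0,0.1],[[0,0,0.2],0,0.1],[[0,0,0.2],0,0.1]]' | python3 steer.py
```

```text
t: 8.77
eef_pos: [515.1, -39.6, 44.4]
tcp_rot: [-3.142, -0.0, 0.291]
ft_force: [3.8, 0.0, -2.7]
opening: 0.192
grip_force: 30.0
t: 9.1
eef_pos: [515.1, -39.6, 42.6]
tcp_rot: [3.142, -0.0, 0.291]
ft_force: [4.6, -0.5, -2.5]
opening: 0.187
grip_force: 30.0
```

```bash
echo '[[[0.07,0,0.1],0,0.1],[[0.07,0,0.15],0,0.1],[[0.07,0,0.15],0,0.1],[[0.07,0,0.15],0,0.1]]' | python3 steer.py
```

```text
t: 9.43
eef_pos: [515.3, -39.4, 41.0]
tcp_rot: [-3.141, 0.001, 0.291]
ft_force: [1.7, -2.2, -1.1]
opening: 0.189
grip_force: 30.0
```

Scaled: -49.6 mm is -4.96, -40.3 mm is -4.03, 0.5 rad is 2.5.

```bash
echo '[[[0.05,-1.03,0],0.5,0.1],[[0.21,-2.06,0],1,0.1],[[0.46,-3.06,0],1.5,0.1],[[0.82,-4.03,0],2,0.1],[[1.27,-4.96,0],2.5,0.1]]' | python3 steer.py
python3 look.py
```

```text
t: 9.85
eef_pos: [514.2, 11.4, 41.3]
tcp_rot: [3.141, -0.002, -0.214]
ft_force: [6.9, -11.6, -3.1]
opening: 0.186
grip_force: 30.0
tcp [514.5  12.7  41.3] yaw deg -12.7 ring [616.3  -8.8] 43 tool xy 104.0 -1.4 F [ 4.7 -9.2 -4.9] M [-1.94 -0.67 -0.4 ]
```

Scaled: 0.5 mm is 0.05, -48.7 mm is -4.87, 0.49 rad is 2.45.

```bash
echo '[[[0.05,-1.03,0.05],0.5,0.1],[[0.21,-2.06,0.08],1,0.1],[[0.46,-3.06,0.08],1.5,0.1],[[0.82,-4.03,0.08],2,0.1],[[1.22,-4.87,0.08],2.45,0.1]]' | python3 steer.py
echo '[[[0,0,0],0,0.1]]' | python3 steer.py; python3 look.py pics/s1.png
```

```text
t: 10.32
eef_pos: [536.4, 56.0, 40.7]
tcp_rot: [3.141, -0.002, -0.704]
ft_force: [6.0, -17.8, -0.2]
opening: 0.187
grip_force: 30.0
t: 10.4
eef_pos: [536.8, 56.5, 40.6]
tcp_rot: [3.141, -0.002, -0.704]
ft_force: [3.2, -15.5, 0.8]
opening: 0.187
grip_force: 30.1
tcp [536.5  56.1  40.6] yaw deg -40.1 ring [616.1 -10.1] 22 tool xy 103.6 -0.7 F [  3.1 -13.5   0.6] M [-2.52 -0.78 -0.49]
```

View pics/s1.png

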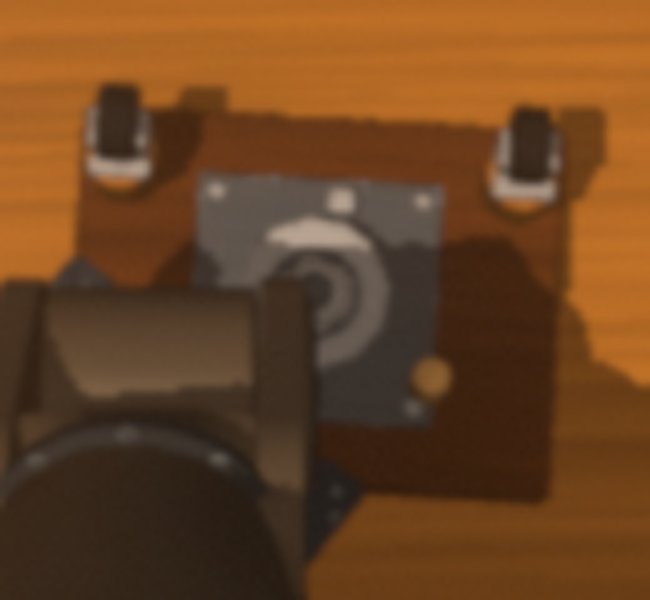

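The arm hides the pointer, but the ring is seated and the handle is near the left peg at yaw −40°. The wrist force shows it is driving the nut. Now the return stroke.

Scaled: 58.4 mm is 5.84, 47.8 mm is 4.78, -0.6 rad is -3.

```bash
echo '[[[0.15,1.24,0],-0.6,0.1],[[0.38,2.46,0],-1.2,0.1],[[0.74,3.65,0],-1.8,0.1],[[1.25,4.78,0],-2.4,0.1],[[1.89,5.84,0],-3,0.1]]' | python3 steer.py
echo '[[[0,0,0],0,0.1]]' | python3 steer.py; python3 look.py
echo '[[[0.07,1.24,0],-0.6,0.1],[[0.3,2.46,0],-1.2,0.1],[[0.66,3.65,0],-1.8,0.1],[[1.17,4.78,0],-2.4,0.1],[[1.81,5.84,0],-3,0.1]]' | python3 steer.py
echo '[[[0.04,0.93,0],-0.45,0.1],[[0.04,0.93,0],-0.45,0.1]]' | python3 steer.py; python3 look.py
```

```text
t: 10.87
eef_pos: [512.0, -0.6, 40.3]
tcp_rot: [3.142, 0.001, -0.093]
ft_force: [5.6, -3.3, -4.3]
opening: 0.187
grip_force: 30.0
t: 10.95
eef_pos: [511.9, -1.5, 40.2]
tcp_rot: [3.141, 0.001, -0.092]
ft_force: [2.8, 0.1, -3.0]
opening: 0.186
grip_force: 30.0
tcp [512.   -0.7  40.2] yaw deg -5.7 ring [615.9  -9.1] 42 tool xy 104.2 -1.9 F [ 1.9  1.6 -2.9] M [ 0.05 -0.33  0.07]
t: 11.42
eef_pos: [524.0, -59.9, 40.1]
tcp_rot: [-3.14, 0.002, 0.505]
ft_force: [1.1, -0.2, -2.6]
opening: 0.187
grip_force: 30.0
t: 11.58
eef_pos: [529.1, -68.3, 40.0]
tcp_rot: [-3.14, 0.002, 0.593]
ft_force: [-2.0, 2.6, -1.6]
opening: 0.19
grip_force: 30.0
tcp [528.7 -67.5  39.9] yaw deg 33.7 ring [615.9  -9.9] 39 tool xy 104.6 0.3 F [-1.3  0.2 -4.6] M [-0.05  0.2  -0.04]
```

Scaled: 3 mm is 0.3, 0.5 mm is 0.05, 0.6 rad is 3.

```bash
echo '[[[0.07,-1.24,0.05],0.6,0.1],[[0.3,-2.46,0.05],1.2,0.1],[[0.66,-3.65,0.05],1.8,0.1],[[1.17,-4.78,0.05],2.4,0.1],[[1.81,-5.84,0.05],3,0.1]]' | python3 steer.py
python3 look.py
echo '[[[0.07,-1.24,0],0.6,0.1],[[0.3,-2.46,0],1.2,0.1],[[0.66,-3.65,0],1.8,0.1],[[1.17,-4.78,0],2.4,0.1],[[1.81,-5.84,0],3,0.1]]' | python3 steer.py
echo '[[[0.04,-0.93,0],0.45,0.1],[[0.04,-0.93,0],0.45,0.1]]' | python3 steer.py; python3 look.py
```

```text
t: 12.05
eef_pos: [511.5, -8.4, 39.8]
tcp_rot: [3.141, 0.0, -0.019]
ft_force: [4.3, -7.7, -4.3]
opening: 0.185
grip_force: 30.0
tcp [511.5  -6.9  39.9] yaw deg -1.7 ring [615.9  -9.1] 39 tool xy 104.4 -0.9 F [ 0.2 -5.3 -3.4] M [-1.43  0.09 -0.29]
t: 12.52
eef_pos: [530.7, 49.1, 39.8]
tcp_rot: [3.141, -0.001, -0.616]
ft_force: [4.5, -14.5, -4.7]
opening: 0.183
grip_force: 30.0
t: 12.68
eef_pos: [536.9, 56.8, 39.7]
tcp_rot: [3.141, -0.001, -0.706]
ft_force: [3.4, -14.1, -3.5]
opening: 0.189
grip_force: 30.1
tcp [536.5  56.3  39.7] yaw deg -40.2 ring [615.9  -9. ] 22 tool xy 102.8 -1.3 F [  2.3 -11.4  -3. ] M [-2.2  -0.29 -0.39]
```

Careful with the scale: shifts go in cm and turns go in units of 0.2 rad. That gives: 58.4 mm is 5.84, 47.8 mm is 4.78, -0.6 rad is -3.

```bash
echo '[[[0.07,1.24,0],-0.6,0.1],[[0.3,2.46,0],-1.2,0.1],[[0.66,3.65,0],-1.8,0.1],[[1.17,4.78,0],-2.4,0.1],[[1.81,5.84,0],-3,0.1]]' | python3 steer.py
echo '[[[0.07,1.24,0],-0.6,0.1],[[0.3,2.46,0],-1.2,0.1],[[0.66,3.65,0],-1.8,0.1],[[1.17,4.78,0],-2.4,0.1],[[1.81,5.84,0],-3,0.1]]' | python3 steer.py
echo '[[[0.04,0.93,0.05],-0.45,0.1],[[0.04,0.93,0.05],-0.45,0.1]]' | python3 steer.py; python3 look.py pics/s2.png
cat > ptr.py <<'E'
from h import *
img,_=read_camera("top"); g=cv2.GaussianBlur(cv2.cvtColor(img,cv2.COLOR_RGB2GRAY).astype(np.float32),(0,0),.6)
for r in (46,49,52):
    a=np.radians(np.arange(-60,160,4)); w=a+np.radians(-4.2)
    q=proj("top",np.c_[615+r*np.cos(w),-10.3+r*np.sin(w),np.full(len(a),37.)]).astype(np.float32)
    print(r," ".join(f"{int(np.degrees(b).round())}:{int(v)}" for b,v in zip(a,cv2.remap(g,q[:,:1],q[:,1:],1)[:,0])))
E
python3 ptr.py
```

```text
t: 13.15
eef_pos: [511.7, -0.0, 39.7]
tcp_rot: [-3.141, 0.001, -0.095]
ft_force: [3.5, -3.4, -3.7]
opening: 0.183
grip_force: 30.0
t: 13.57
eef_pos: [524.0, -59.9, 39.7]
tcp_rot: [-3.14, 0.001, 0.505]
ft_force: [1.1, -1.0, -4.0]
opening: 0.188
grip_force: 30.0
t: 13.73
eef_pos: [529.3, -68.4, 39.2]
tcp_rot: [-3.141, 0.001, 0.594]
ft_force: [-2.7, 0.0, 0.3]
opening: 0.187
grip_force: 30.0
tcp [528.9 -67.8  39.2] yaw deg 33.7 ring [616.1 -10. ] 37 tool xy 104.6 0.4 F [-3.7 -2.9  0.9] M [-0.4   0.4   0.03]
46 -60:71 -56:70 -52:65 -48:66 -44:70 -40:72 -36:72 -32:76 -28:78 -24:76 -20:83 -16:93 -12:106 -8:108 -4:99 0:92 4:90 8:91 12:94 16:96 20:97 24:97 28:96 32:93 36:92 40:93 44:95 48:109 52:138 56:147 60:124 64:100 68:90 72:91 76:91 80:92 84:93 88:91 92:90 96:90 100:90 104:91 108:90 112:89 116:85 120:77 124:72 128:71 132:78 136:87 140:90 144:90 148:89 152:88 156:88
49 -60:80 -56:78 -52:75 -48:76 -44:77 -40:77 -36:77 -32:80 -28:82 -24:81 -20:92 -16:116 -12:130 -8:128 -4:109 0:92 4:87 8:86 12:87 16:87 20:87 24:88 28:87 32:87 36:87 40:88 44:89 48:104 52:134 56:145 60:119 64:95 68:88 72:88 76:89 80:89 84:90 88:90 92:89 96:89 100:90 104:90 108:90 112:88 116:79 120:66 124:61 128:61 132:73 136:86 140:90 144:89 148:89 152:89 156:88
52 -60:85 -56:85 -52:84 -48:85 -44:85 -40:85 -36:85 -32:86 -28:86 -24:85 -20:104 -16:141 -12:153 -8:145 -4:118 0:93 4:87 8:87 12:87 16:87 20:86 24:86 28:86 32:86 36:86 40:87 44:88 48:100 52:131 56:138 60:113 64:93 68:88 72:87 76:88 80:89 84:90 88:90 92:89 96:90 100:90 104:90 108:90 112:86 116:73 120:59 124:56 128:57 132:69 136:84 140:89 144:89 148:89 152:89 156:89
```

View pics/s2.png

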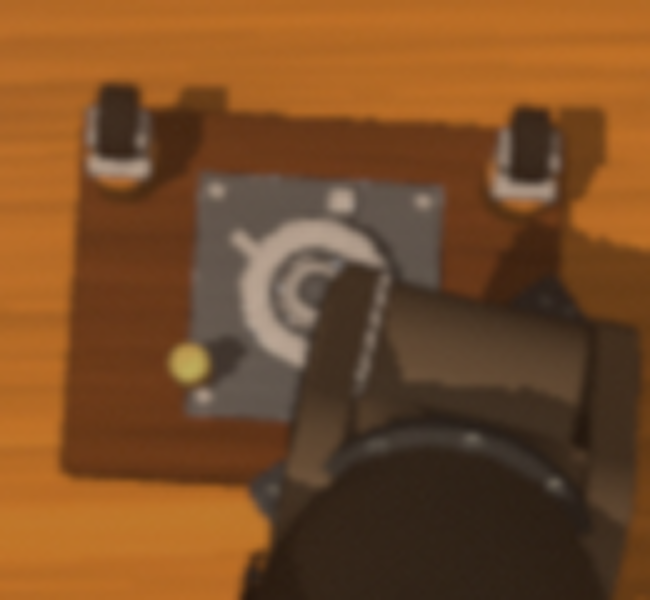

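The pointer is plainly visible at crop (240,240), about 55° from home. I'll do another full stroke and return, then a short finishing stroke.

Scaled: 3 mm is 0.3, -58.4 mm is -5.84, 0.6 rad is 3.

```bash
echo '[[[0.07,-1.24,0],0.6,0.1],[[0.3,-2.46,0],1.2,0.1],[[0.66,-3.65,0],1.8,0.1],[[1.17,-4.78,0],2.4,0.1],[[1.81,-5.84,0],3,0.1]]' | python3 steer.py
echo '[[[0.07,-1.24,0],0.6,0.1],[[0.3,-2.46,0],1.2,0.1],[[0.66,-3.65,0],1.8,0.1],[[1.17,-4.78,0],2.4,0.1],[[1.81,-5.84,0],3,0.1]]' | python3 steer.py
echo '[[[0.04,-0.93,0],0.45,0.1],[[0.04,-0.93,0],0.45,0.1]]' | python3 steer.py; python3 look.py; python3 ptr.py
```

```text
t: 14.25
eef_pos: [511.6, -8.7, 39.4]
tcp_rot: [3.141, -0.0, -0.018]
ft_force: [2.2, -10.0, -3.1]
opening: 0.188
grip_force: 30.0
t: 14.67
eef_pos: [530.8, 49.1, 39.4]
tcp_rot: [3.141, -0.001, -0.618]
ft_force: [4.2, -17.3, -3.8]
opening: 0.185
grip_force: 30.1
t: 14.83
eef_pos: [537.0, 56.9, 39.3]
tcp_rot: [3.141, -0.001, -0.708]
ft_force: [2.0, -16.8, -3.4]
opening: 0.19
grip_force: 30.2
tcp [536.7  56.4  39.2] yaw deg -40.3 ring [616.5  -9.1] 18 tool xy 103.2 -1.6 F [  2.1 -14.8  -2.1] M [-2.67 -0.08 -0.63]
46 -60:53 -56:55 -52:59 -48:64 -44:67 -40:70 -36:69 -32:69 -28:72 -24:76 -20:89 -16:96 -12:104 -8:104 -4:101 0:114 4:137 8:138 12:117 16:100 20:94 24:94 28:95 32:95 36:95 40:93 44:88 48:86 52:86 56:85 60:85 64:86 68:86 72:86 76:86 80:84 84:72 88:55 92:49 96:52 100:57 104:61 108:65 112:68 116:70 120:72 124:73 128:72 132:68 136:61 140:54 144:51 148:49 152:49 156:49
49 -60:52 -56:57 -52:67 -48:74 -44:77 -40:80 -36:78 -32:78 -28:78 -24:80 -20:95 -16:117 -12:130 -8:128 -4:113 0:119 4:139 8:135 12:108 16:91 20:86 24:86 28:86 32:86 36:87 40:87 44:86 48:86 52:86 56:86 60:87 64:86 68:86 72:84 76:83 80:81 84:72 88:55 92:49 96:53 100:58 104:62 108:66 112:68 116:71 120:73 124:74 128:75 132:75 136:70 140:61 144:52 148:49 152:49 156:49
52 -60:53 -56:61 -52:76 -48:84 -44:85 -40:86 -36:85 -32:85 -28:85 -24:85 -20:104 -16:141 -12:153 -8:146 -4:122 0:116 4:130 8:125 12:101 16:88 20:86 24:86 28:86 32:86 36:86 40:86 44:86 48:86 52:86 56:86 60:87 64:87 68:86 72:82 76:74 80:72 84:66 88:52 92:48 96:54 100:58 104:63 108:67 112:69 116:71 120:73 124:75 128:77 132:78 136:77 140:71 144:59 148:50 152:49 156:49
```

The pointer is about 5° short of home, so I'll do one more return and a careful final stroke.

Scaled: 3 mm is 0.3, 58.4 mm is 5.84, -0.6 rad is -3.

```bash
echo '[[[0.07,1.24,0.04],-0.6,0.1],[[0.3,2.46,0.04],-1.2,0.1],[[0.66,3.65,0.04],-1.8,0.1],[[1.17,4.78,0.04],-2.4,0.1],[[1.81,5.84,0.04],-3,0.1]]' | python3 steer.py
echo '[[[0.05,1.03,0],-0.5,0.1],[[0.21,2.06,0],-1,0.1],[[0.46,3.06,0],-1.5,0.1],[[0.46,3.06,0],-1.5,0.1]]' | python3 steer.py
echo '[[[0.05,-1.03,0],0.5,0.1],[[0.21,-2.06,0],1,0.1],[[0.46,-3.06,0],1.5,0.1],[[0.82,-4.03,0],2,0.1],[[0.82,-4.03,0],2,0.1]]' | python3 steer.py; python3 look.py; python3 ptr.py | head -2 | tail -1 | cut -c 60-180
```

```text
t: 15.35
eef_pos: [512.0, 0.3, 39.1]
tcp_rot: [-3.141, -0.0, -0.096]
ft_force: [0.3, -0.5, -1.2]
opening: 0.186
grip_force: 30.0
t: 15.68
eef_pos: [514.1, -31.3, 39.0]
tcp_rot: [-3.142, -0.0, 0.203]
ft_force: [-0.7, 0.5, -0.9]
opening: 0.187
grip_force: 30.0
t: 16.1
eef_pos: [514.2, 11.8, 39.1]
tcp_rot: [3.141, -0.001, -0.21]
ft_force: [0.1, -10.5, -2.2]
opening: 0.189
grip_force: 30.2
tcp [514.   11.3  39. ] yaw deg -11.8 ring [616.3  -9.1] 40 tool xy 104.3 -0.9 F [-1.8 -9.  -1.8] M [-1.68  0.2  -0.54]
-28:82 -24:82 -20:95 -16:116 -12:129 -8:128 -4:120 0:135 4:142 8:120 12:95 16:88 20:87 24:87 28:87 32:88 36:88 40:88 44:8
```

```bash
for i in 1; do echo '[[[0.01,-0.31,0],0.15,0.1],[[0.02,-0.52,0],0.25,0.1],[[0.02,-0.52,0],0.25,0.1]]' | python3 steer.py; done; python3 look.py; echo '[[[0,-0.2,0],0.1,0.1],[[0,-0.31,0],0.15,0.1],[[0,-0.31,0],0.15,0.1]]' | python3 steer.py; python3 look.py;  python3 ptr.py | head -2 | tail -1 | cut -c 60-180
```

```text
t: 16.45
eef_pos: [515.1, 15.7, 39.0]
tcp_rot: [3.141, -0.0, -0.256]
ft_force: [-1.8, -10.2, -0.3]
opening: 0.188
grip_force: 30.1
tcp [515.1  15.6  38.9] yaw deg -14.6 ring [616.2  -9.2] 40 tool xy 104.1 -1.4 F [ -1.7 -11.   -1.2] M [-1.96  0.22 -0.5 ]
t: 16.75
eef_pos: [515.8, 18.4, 39.0]
tcp_rot: [3.141, -0.0, -0.285]
ft_force: [-1.2, -11.8, -1.5]
opening: 0.185
grip_force: 30.0
tcp [515.8  18.4  39. ] yaw deg -16.3 ring [616.1  -8.8] 40 tool xy 103.8 -2.1 F [ -0.9 -12.2  -0.3] M [-2.21  0.28 -0.39]
-28:82 -24:83 -20:95 -16:116 -12:128 -8:131 -4:135 0:145 4:135 8:106 12:90 16:87 20:86 24:86 28:87 32:88 36:88 40:88 44:8
```

```bash
for i in 1 ; do echo '[[[0,-0.2,0],0.1,0.1],[[0,-0.31,0],0.15,0.1],[[0,-0.31,0],0.15,0.1]]' | python3 steer.py; echo '[[[0,-0.2,0],0.1,0.1],[[0,-0.2,0],0.1,0.1]]' | python3 steer.py; done; python3 look.py;  python3 ptr.py | head -2 | tail -1 | cut -c 60-180
```

```text
t: 17.1
eef_pos: [516.7, 21.2, 39.0]
tcp_rot: [3.141, -0.0, -0.315]
ft_force: [-2.1, -15.2, 0.4]
opening: 0.186
grip_force: 30.0
t: 17.27
eef_pos: [517.3, 23.0, 39.0]
tcp_rot: [3.141, -0.0, -0.335]
ft_force: [-2.2, -15.1, 0.0]
opening: 0.19
grip_force: 30.0
tcp [517.3  22.9  39. ] yaw deg -19.2 ring [616.   -9.7] 40 tool xy 104.0 -1.5 F [ -2.8 -15.5   1. ] M [-2.74  0.36 -0.27]
-28:82 -24:83 -20:95 -16:116 -12:129 -8:132 -4:139 0:149 4:136 8:106 12:90 16:87 20:86 24:87 28:87 32:87 36:87 40:87 44:8
```

```bash
for i in 1 ; do echo '[[[0,-0.2,0],0.1,0.1],[[0.02,-0.41,0],0.2,0.1],[[0.02,-0.41,0],0.2,0.1]]' | python3 steer.py;done; python3 look.py;  python3 ptr.py | head -2 | tail -1 | cut -c 60-180;  echo '[[[0,-0.2,0],0.1,0.1],[[0.02,-0.41,0],0.2,0.1],[[0.02,-0.41,0],0.2,0.1]]' | python3 steer.py; python3 look.py;  python3 ptr.py | head -2 | tail -1 | cut -c 60-180
```

```text
t: 17.62
eef_pos: [518.6, 26.6, 39.0]
tcp_rot: [3.14, 0.0, -0.375]
ft_force: [-2.6, -18.3, 1.1]
opening: 0.189
grip_force: 30.0
tcp [518.6  26.5  39. ] yaw deg -21.4 ring [616.2  -9.2] 39 tool xy 103.9 -2.4 F [ -3.  -18.    1.8] M [-3.28  0.54 -0.1 ]
-28:82 -24:82 -20:95 -16:116 -12:129 -8:133 -4:140 0:149 4:136 8:106 12:89 16:87 20:87 24:87 28:87 32:87 36:87 40:87 44:8
t: 17.97
eef_pos: [520.1, 30.2, 39.0]
tcp_rot: [3.14, 0.0, -0.414]
ft_force: [-4.5, -19.4, 1.5]
opening: 0.19
grip_force: 30.0
tcp [520.   30.1  39. ] yaw deg -23.7 ring [615.9  -9.7] 38 tool xy 103.8 -2.1 F [ -3.7 -18.8   2.4] M [-3.68  0.69 -0.08]
-28:81 -24:80 -20:92 -16:115 -12:130 -8:133 -4:140 0:149 4:135 8:106 12:89 16:87 20:87 24:87 28:86 32:87 36:87 40:87 44:8
```

The pointer has stopped at home, since it hasn't moved while the tool turned a further 7°. Back off to unload, then lift.

```bash
echo '[[[0.05,1.03,0],-0.5,0.1],[[0.21,2.06,0],-1,0.1],[[0.21,2.06,0],-1,0.1],[[0.21,2.06,0],-1,0.1]]' | python3 steer.py; python3 look.py
echo '[[[0,0,-0.4],0,0.1],[[0,0,-0.8],0,0.1],[[0,0,-1.2],0,0.1],[[0,0,-1.6],0,0.1]]' | python3 steer.py
python3 look.py; python3 ptr.py | head -2 | tail -1 | cut -c 60-180
```

```text
t: 18.4
eef_pos: [514.1, 11.3, 39.0]
tcp_rot: [-3.142, 0.0, -0.214]
ft_force: [-2.6, -4.0, 0.9]
opening: 0.189
grip_force: 30.0
tcp [514.1  11.4  39. ] yaw deg -12.2 ring [616.4  -9.4] 40 tool xy 104.4 -1.4 F [-2.8 -5.6 -0.7] M [-1.11  0.4  -0.36]
t: 18.78
eef_pos: [515.0, 11.5, 54.5]
tcp_rot: [3.142, -0.001, -0.213]
ft_force: [5.8, -7.1, -13.4]
opening: 0.186
grip_force: 30.0
tcp [515.   11.5  55.1] yaw deg -12.2 ring [614.3  -9.6] 37 tool xy 101.5 -0.4 F [ 2.6 -6.  -9.9] M [-1.09 -0.11 -0.32]
-28:80 -24:81 -20:95 -16:117 -12:130 -8:132 -4:135 0:146 4:135 8:107 12:92 16:89 20:88 24:88 28:88 32:88 36:88 40:89 44:8
```

Scaled: 12.4 mm is 1.24, 7.2 mm is 0.72, -0.12 rad is -0.6.

```bash
echo '[[[0.03,0.72,0],-0.35,0.1],[[0.07,1.24,0],-0.6,0.1],[[0.07,1.24,0],-0.6,0.1]]' | python3 steer.py; python3 look.py
echo '[[[0,0,-0.4],0,0.1],[[0,0,-0.8],0,0.1],[[0,0,-1.2],0,0.1],[[0,0,-1.6],0,0.1]]' | python3 steer.py
python3 look.py; python3 ptr.py | head -2 | tail -1 | cut -c 60-180
```

```text
t: 19.13
eef_pos: [512.6, -1.0, 54.7]
tcp_rot: [-3.141, 0.0, -0.09]
ft_force: [0.9, -0.2, -4.2]
opening: 0.19
grip_force: 30.0
tcp [512.6  -0.8  54.7] yaw deg -5.3 ring [614.1  -8.7] 37 tool xy 101.8 -1.5 F [ 0.7 -0.1 -5. ] M [-0.21 -0.02 -0.08]
t: 19.52
eef_pos: [512.5, -0.8, 71.4]
tcp_rot: [-3.141, 0.0, -0.09]
ft_force: [0.5, 0.9, -4.8]
opening: 0.188
grip_force: 30.0
tcp [512.8  -0.9  72.1] yaw deg -5.1 ring [614.4  -8.7] 36 tool xy 101.9 -1.3 F [ 0.4 -0.3 -3.7] M [-0.04  0.17 -0.  ]
-28:65 -24:68 -20:92 -16:114 -12:129 -8:135 -4:137 0:144 4:136 8:115 12:107 16:105 20:101 24:97 28:97 32:97 36:97 40:98 4
```

The wrench is free of the nut and the pointer is still home. Lift and carry it to the mat.

```bash
echo '[[[0,0,-1.5],0,0.1],[[0,0,-3.5],0,0.1],[[0,0,-5.5],0,0.1],[[0,0,-7],0,0.1],[[0,0,-7.8],0,0.1]]' | python3 steer.py
echo '[[[-0.4,-1.5,0],0,0.1],[[-1.4,-4.7,0],0,0.1],[[-2.4,-8.2,0],0,0.1],[[-3.4,-11.7,0],0,0.1],[[-4.4,-15.2,0],0,0.1]]' | python3 steer.py
echo '[[[-1,-3.5,0],0,0.1],[[-2,-7,0],0,0.1],[[-3,-10.5,0],0,0.1],[[-4,-14,0],0,0.1],[[-5,-17,0],0,0.1]]' | python3 steer.py
echo '[[[-0.4,-1.5,0],0,0.1],[[-0.6,-2.3,0],0,0.1],[[-0.6,-2.3,0],0,0.1],[[-0.6,-2.3,0],0,0.1]]' | python3 steer.py
python3 go.py 444,352,60,-5
python3 - <<'E'
from m import *
p,d=read_camera("top"); cv2.imwrite("pics/top3.png",cv2.resize(p[170:330,80:240,::-1],None,fx=3.7,fy=3.7)); s,_=read_camera("side"); cv2.imwrite("pics/side3.png",s[:,:,::-1])
a=cv2.resize(p[170:330,80:240,::-1],(400,400)); b=cv2.resize(s[60:260,80:280,::-1],(400,400)); cv2.imwrite("pics/both3.png",np.hstack([a,b]))
E
```

```text
t: 20.03
eef_pos: [513.0, -1.1, 150.6]
tcp_rot: [-3.142, -0.002, -0.089]
ft_force: [0.0, 0.6, -4.4]
opening: 0.187
grip_force: 30.0
t: 20.45
eef_pos: [481.5, 155.4, 148.6]
tcp_rot: [3.142, 0.001, -0.09]
ft_force: [1.0, -0.3, -4.8]
opening: 0.188
grip_force: 30.0
t: 20.87
eef_pos: [446.7, 329.9, 148.5]
tcp_rot: [3.141, 0.001, -0.089]
ft_force: [0.4, 0.2, -4.6]
opening: 0.19
grip_force: 30.0
t: 21.2
eef_pos: [443.7, 350.7, 148.5]
tcp_rot: [3.141, 0.001, -0.089]
ft_force: [-0.5, 0.0, -5.2]
opening: 0.185
grip_force: 30.0
-> [444. 352.  60.  -5.] tool [ 0.3 -1.4 88.5] turn -0.002
```

View pics/both3.png

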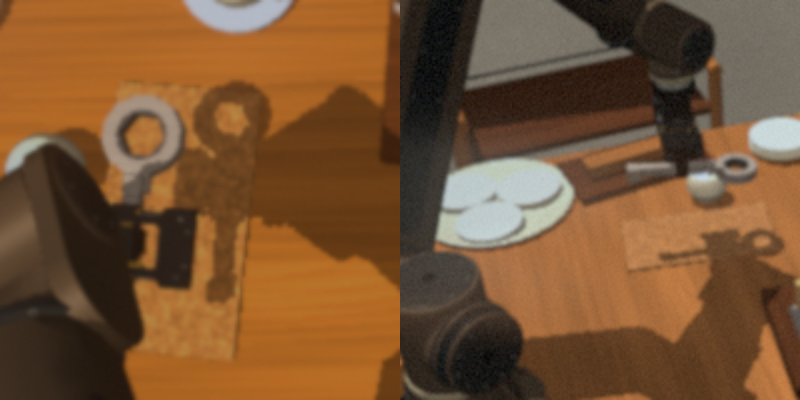

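The wrench is level and parallel to the mat; in the top view the ring is at the left-hand crop (143,133). I'll nudge it away from the sugar bowl and lower it.

Scaled: 60 mm is 6, -4 mm is -0.4.

```bash
echo '[[[-0.4,1,2.5],0,0.1],[[-0.4,1,6],0,0.1],[[-0.4,1,9.5],0,0.1],[[-0.4,1,11.8],0,0.1],[[-0.4,1,13],0,0.1]]' | python3 steer.py
echo '[[[0,0,0.4],0,0.1],[[0,0,0.6],0,0.1],[[0,0,0.6],0,0.1],[[0,0,0.6],0,0.1]]' | python3 steer.py
echo '[[[0,0,0.1],0,0.1],[[0,0,0.2],0,0.1],[[0,0,0.2],0,0.1]]' | python3 steer.py
```

```text
t: 21.72
eef_pos: [438.5, 339.7, 16.3]
tcp_rot: [3.139, 0.003, -0.091]
ft_force: [-2.1, -0.8, -1.0]
opening: 0.19
grip_force: 30.0
t: 22.05
eef_pos: [439.6, 341.6, 13.9]
tcp_rot: [-3.141, -0.001, -0.09]
ft_force: [-0.1, -1.4, -4.3]
opening: 0.19
grip_force: 30.0
t: 22.3
eef_pos: [439.3, 341.9, 11.5]
tcp_rot: [-3.141, -0.001, -0.089]
ft_force: [0.4, 1.3, -2.2]
opening: 0.187
grip_force: 30.0
```

Scaled: 2 mm is 0.2, 1 mm is 0.1.

```bash
echo '[[[0,0,0.1],0,0.1],[[0,0,0.2],0,0.1],[[0,0,0.2],0,0.1]]' | python3 steer.py
echo '[[[0,0,0.1],0,0.1],[[0,0,0.15],0,0.1],[[0,0,0.15],0,0.1]]' | python3 steer.py
```

```text
t: 22.55
eef_pos: [439.4, 341.9, 11.3]
tcp_rot: [-3.14, -0.002, -0.089]
ft_force: [-6.1, -4.4, 24.8]
opening: 0.19
grip_force: 30.0
t: 22.8
eef_pos: [439.6, 341.9, 10.9]
tcp_rot: [-3.14, -0.003, -0.089]
ft_force: [-7.1, -8.5, 39.6]
opening: 0.185
grip_force: 30.0
```

It's firmly on the mat. Relax the press and open.

```bash
echo '[[[0,0,-0.15],0,0.1],[[0,0,-0.3],0,0.1],[[0,0,-0.3],0,0.3],[[0,0,-0.3],0,0.5],[[0,0,-0.3],0,0.5]]' | python3 steer.py
echo '[[[0,0,0],0,0.6],[[0,0,0],0,0.6],[[0,0,0],0,0.6],[[0,0,0],0,0.6],[[0,0,0],0,0.6]]' | python3 steer.py
echo '[[[0,0,-1.5],0,0.6],[[0,0,-4.5],0,0.6],[[0,0,-8],0,0.6],[[0,0,-11.5],0,0.6],[[0,0,-15],0,0.6]]' | python3 steer.py
echo '[[[-1,1.5,-3],0,0.6],[[-2,4.5,-4],0,0.6],[[-3,8,-4],0,0.6],[[-4,11.5,-4],0,0.6],[[-4,14,-4],0,0.6]]' | python3 steer.py
echo '[[[0,4,0],0,0.6],[[0,8,0],0,0.6],[[0,12,0],0,0.6],[[0,16,0],0,0.6],[[0,18,0],0,0.6]]' | python3 steer.py
python3 - <<'E'
from m import *
p,d=read_camera("top"); cv2.imwrite("pics/top4.png",p[:,:,::-1])
cv2.imwrite("pics/both4.png",cv2.resize(p[130:330,70:350,::-1],None,fx=2.8,fy=2.8,interpolation=cv2.INTER_CUBIC))
C=cloud("top",d); hs=cv2.cvtColor(p,cv2.COLOR_RGB2HSV)
m,_=comp(hs[:,:,1]<110,(115,190,200,320)); Z=C[:,:,2][m]; print("wrench z pct",np.percentile(Z,[5,50,95]).round(1),m.sum())
W=onplane("top",np.argwhere(m)[:,::-1],28)[:,:2]; print("x range",W[:,0].min(),W[:,0].max(),"y",W[:,1].min(),W[:,1].max())
a=cv2.imread("pics/top0.png"); 
for nm,(x,y) in dict(cup=(175,158),pot=(405,152),jug=(472,234),sugar=(97,238)).items():
    A=a[y-28:y+29,x-28:x+29].astype(int); B=p[y-28:y+29,x-28:x+29,::-1].astype(int); print(nm,(abs(A-B).max(2)>40).sum())
E
python3 ptr.py
```

```text
t: 23.22
eef_pos: [439.0, 341.8, 10.3]
tcp_rot: [-3.141, -0.0, -0.089]
ft_force: [-0.4, 1.2, -0.0]
opening: 0.342
grip_force: 0.0
t: 23.63
eef_pos: [439.0, 341.7, 10.4]
tcp_rot: [-3.142, 0.0, -0.089]
ft_force: [-0.6, 0.2, -0.0]
opening: 0.595
grip_force: 0.0
t: 24.05
eef_pos: [438.7, 341.5, 162.0]
tcp_rot: [3.141, 0.0, -0.089]
ft_force: [0.8, 0.1, -0.2]
opening: 0.598
grip_force: 0.0
t: 24.47
eef_pos: [384.3, 203.9, 200.7]
tcp_rot: [3.141, 0.0, -0.089]
ft_force: [0.9, -0.2, -0.6]
opening: 0.602
grip_force: 0.0
t: 24.88
eef_pos: [369.8, 23.8, 200.6]
tcp_rot: [3.141, -0.0, -0.09]
ft_force: [0.6, 1.1, 0.6]
opening: 0.603
grip_force: 0.0
wrench z pct [18.5 30.  39.8] 1022
x range 341.70126122545537 580.2696711467346 y 293.93437147667663 372.5640753413852
cup 0
pot 0
jug 0
sugar 0
46 -60:79 -56:79 -52:79 -48:79 -44:79 -40:80 -36:79 -32:79 -28:79 -24:79 -20:81 -16:86 -12:92 -8:97 -4:115 0:132 4:126 8:101 12:83 16:79 20:78 24:79 28:79 32:79 36:79 40:79 44:79 48:79 52:79 56:80 60:80 64:79 68:79 72:80 76:80 80:81 84:82 88:81 92:81 96:81 100:82 104:82 108:82 112:81 116:78 120:70 124:66 128:65 132:71 136:80 140:83 144:83 148:82 152:81 156:80
49 -60:79 -56:79 -52:79 -48:80 -44:80 -40:80 -36:80 -32:79 -28:79 -24:78 -20:89 -16:108 -12:119 -8:121 -4:125 0:134 4:124 8:97 12:81 16:79 20:78 24:78 28:78 32:79 36:79 40:79 44:79 48:79 52:79 56:79 60:79 64:80 68:79 72:80 76:80 80:81 84:81 88:82 92:81 96:82 100:82 104:82 108:82 112:80 116:72 120:60 124:55 128:56 132:67 136:79 140:82 144:82 148:81 152:81 156:81
52 -60:79 -56:79 -52:79 -48:80 -44:80 -40:80 -36:80 -32:80 -28:79 -24:78 -20:96 -16:129 -12:140 -8:136 -4:128 0:128 4:116 8:90 12:80 16:78 20:78 24:78 28:78 32:79 36:79 40:79 44:79 48:79 52:79 56:79 60:80 64:80 68:80 72:80 76:80 80:81 84:82 88:82 92:81 96:82 100:82 104:82 108:82 112:79 116:67 120:54 124:51 128:53 132:63 136:77 140:82 144:82 148:82 152:82 156:82
```

View pics/both4.png

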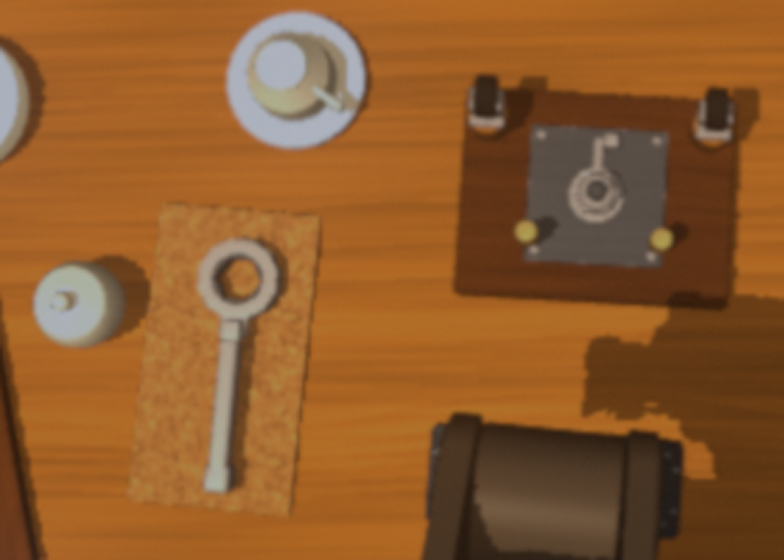

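The wrench lies flat on the mat with the ring at crop (238,280) and the end at (217,480). The pointer is against the stop at (605,140), and the crockery hasn't moved.

```bash
python3 -c "
from cell import env, read_camera, camera_info
print(env.job_done())"
```

```text
the job is handed in; nothing more can be done
None
```

I've handed the job in: the nut's pointer is home against its stop, the wrench lies flat on the cork mat with both ends on it, and the crockery hasn't moved; no verdict came back.

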